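# Close a printed case under the bench hand press

### The arm

A 7-joint arm with a two-finger parallel gripper is mounted at the origin on the work surface. World frame = base frame: x ahead of the robot, y to its left, z up, the work surface at z = 0. Lengths are in mm, angles in degrees, forces in N, time in s.
With the tool pointing down it reaches from about 400 to 850 mm from the base axis. Payload 4.4 kg.
Tool frame: the origin (TCP) lies at the very end of the fingers, on their centre line; the grasp point (between the pads) lies env.grasp_offset behind it (env.grasp_offset is the distance from the TCP to the grasp point, in mm); z points along the fingers, y is the line along which they close (so a half turn about z gives the same grasp; the last joint's range is limited). The gripper opens to 94 mm and grips with 3 to 60 N. Pads are 16 mm wide; open, the fingers measure 119 mm over their backs; the gripper's body (75 mm by 177 mm) begins 78 mm behind the grasp point.
Start: joints at [-68.228, 36.005, 2.206, 86.941, -1.547, 57.084, -1.146], TCP at [280.245, 586.499, 205.478] pointing down, gripper open.
Joint ranges: [-175.42, 175.42], [-21.48, 121.26], [-71.46, 75.88], [10.55, 141.38], [-63.04, 243.04], [13.31, 113.54], [-168.57, 168.57]. Speed limits (degrees/s): [147.25, 147.25, 180, 180, 180, 180, 180].

### API

Orientations are given as a 3x3 rotation matrix whose columns are the frame's x, y, z axes.
In Python, from rig import env, command_gripper, solve_ik, optics, order, status gives the robot as it stands. Calls block until the motion is done:
- env.goto(position, orientation): joint-space move of the TCP to a pose.
- env.move_linear(position, attitude=None, vel=150, force_limit=None): straight line of the TCP; attitude=None keeps the orientation; vel is the mean speed in mm/s. With force_limit (N) it stops when the force on the tool has changed by that much, and returns True; else False.
- env.goto_joints(angles): joint-space move.
- command_gripper(opening): finger opening in mm; the grip force is fixed at half the most; returns when the fingers have stopped.
- env.hold(seconds).
- solve_ik(position, orientation): joint angles nearest the present ones, or None.
- optics.read_camera(name): name is "scene" or "top" or "wrist"; returns a dict with "image" (420x560x3 uint8, red, green, blue), "depth" (420x560 float32, mm along the optical axis (not along the pixel's ray), 0 where there is no reading), "intrinsics" (3x3 intrinsics, pixels), "R" (3x3) and "t" (3): a world point X has camera coordinates R X + t. Camera axes: x right, y down, z forward; pixel columns grow to the right and rows downward; lengths in mm; the calibration is good to about 2 mm. A picture is of the moment at which its call begins.
A pose or a line that the arm cannot do raises env.Unreachable and nothing moves.
- order.job_done(): hands the job in; it is judged then, once.
Readings, each from a call of its own:
- status.get_time(): time.
- status.get_q(): joint angles.
- status.get_dq(): joint speeds.
- status.get_effort(): joint torques, N m.
- status.get_eef_pos(): TCP position.
- status.get_eef_rot(): TCP orientation.
- status.get_contact_force(): force on the tool from outside, world axes, zero at the start.
- status.get_moment(): the same for the moment, N m.
- status.get_grip_width(): finger opening in mm.
- status.get_finger_force(): force on a finger pad.
Only numpy, scipy, OpenCV 4.12 (cv2) and the standard library are available. Lean on these libraries where they do the work, as an engineer would, in place of code of your own. Each camera call takes 0.05 s, during which the arm holds its last target. There are 200 camera calls.

### The job

Lay the loose rectangular lid squarely on the open printed case standing in the hand press, so that it drops in and sits flush all round, and let go of it. Only then flip the press's safety catch all the way over by pushing its thumb pad down, and pull the lever by its grip all the way down so that the sprung foot clamps the lid. Finish while still holding the lever down (it springs up if released), and leave the other things on the bench where they are.

Things in the scene. Friction and masses are not known exactly. Their poses are not given: they have to be found in the camera images.
- press: Bench hand press, fixed: grey base plate 255 x 150 x 15 mm, two aluminium cheeks (170 mm high) at its far end carrying the lever, a nest of low rails (tops at 27 mm) holding the case. Origin: on the table under the nest's centre; x from nest to cheeks (away from the operator), y to the press's left, z up. Base spans x -65 to +190, y +-75; cheeks x +112 to +172, y +-20 mm.
- case: Open-topped grey printed case 76 (x) x 48 (y) x 32 mm, walls 3 mm, loose in the press's nest with 1 mm play, standing on the base plate (underside 15 mm, rim 47 mm above the table). A green circuit board shows inside. Origin: centre of its underside; axes like the press's.
- lid: Grey rectangular lid, five dark slots on top: plate 78 (x) x 52 (y) x 8 mm, under it a rounded bead 67 x 39 mm, 4 mm deep, that enters the case with 1.5 mm play a side. Lies on the table bead down, left or right of the press. Origin: centre of the bead's underside (plate z 4 to 12 mm); seated it is 28 mm above the case's origin. Fits either way round, long side along the case's. 35 g.
- lever (a joint): Lever angle about lever_pivot, rad: 0 raised (5 degrees past upright, leaning away from the operator), 1.658 at the lower stop, lever level, pointing to the press's -x. A spring lifts it when let go. Over the seated lid the foot touches at about 1.59 and presses 4 N, growing to 16 N at the stop; pull at the grip about 3 N, at the stop 10 to 13 N. With the catch on it gives only about 0.1 rad.
- lever_pivot (a point): Centre of the lever's pivot, fixed: in the press's frame 125 mm in x, 0 in y, 108 mm up. The pivot axis is the press's y.
- grip: Black round rubber sleeve, 22 mm across, 92 mm long, sticking out to the press's left from the lever's end and turning freely on its bar. Origin: its middle, 210 mm from the pivot axis, 61 mm left (press +y) of the lever's middle plane; its y axis is the sleeve's axis, along the press's y. About 317 mm above the table when raised, 108 mm at the lower stop. Room all round for fingers.
- foot: Rubber-domed sprung foot, 26 mm across, under the lever 125 mm from the pivot. Origin on the lever's centre line; the dome stands 61 mm off that line, out to the front with the lever raised, downwards with it down.
- catch (a joint): Angle of the steel safety catch, rad: 0 on (its nose lies across the front of the raised lever), 1.3 flipped fully over against its stop, nose up beside the lever. The lever is free from about 1.05. It stays where it is put; pushing it takes about 1 N.
- catch_pad (a point): Middle of the top of the catch's thumb pad (24 x 22 x 6 mm), on the press's right. The catch is a rocker on an axis along the press's x through the point 107 mm in x, 28 mm right (-y), 148 mm up (press frame); the pad's middle is 52 mm from the axis. On: its arm slopes 40 degrees up (pad 184 mm above the table); pushed down, it swings to 34 degrees below level (about 120 mm).
- round_cover: Bystander: round grey cover of another job, 62 mm across, 12 mm high, on the other side of the press from the lid. Origin: centre of its underside.
- done_case: Bystander: finished grey case, lid on, 78 x 52 x 40 mm, far right. Origin: centre of its underside.
- spray_bottle: Bystander: clear pump bottle, white head, 54 mm across, 192 mm tall, far left. Origin: centre of its underside.
- small_bottle: Bystander: small bottle with blue cap, 44 mm across, 110 mm tall, behind the press. Origin: centre of its underside.
- screw_jar: Bystander: clear jar with steel cap, 56 mm across, 50 mm tall, on the right. Origin: centre of its underside.
- scraper: Bystander: print scraper (spatula) 200 mm long, lying on the left. Origin under its middle.
- screwdriver: Bystander: screwdriver 150 mm long, lying crosswise between robot and press. Origin under its middle.
Mind the look-alikes: they are no part of the job. Leave any brown look-alike of the lid alone. What is shaped like the case but yellow is not meant.

How it is judged (in metres and radians):
On the way, in this order (a step that is already met when the one before it is completed fails the run):
1. the lid sits flush on the case in the press and is let go, catch still on (z of lid in the frame of case between 0.0255 and 0.0295 m and horizontal distance between lid and case below 0.003 m and angle between the x axis of lid and the x axis of case, either way round below 0.06 rad and angle between lid's own z axis and vertical below 0.03 rad and contact force between the fingers and lid below 0.1 N and value of joint catch below 0.4 rad), for 0.2 s.
2. the catch is flipped all the way over, lever still up (value of joint catch above 1.1 rad and value of joint lever below 0.2 rad), for 0.1 s.
At the end, for the whole second after the job is handed in: The fingers hold the lever down by its grip (contact over 3 N) within 0.058 rad of its lower stop, the foot presses the lid with more than 7 N, the catch is flipped over (beyond 1.1 rad), and the lid sits flush on the case (within 3 mm and 0.06 rad, seated to 1.5 mm), the case in its nest (value of joint lever above 1.6 rad and contact force between foot and lid above 7 N and contact force between the fingers and grip above 3 N and value of joint catch above 1.1 rad and z of lid in the frame of case between 0.0255 and 0.0295 m and horizontal distance between lid and case below 0.003 m and angle between the x axis of lid and the x axis of case, either way round below 0.06 rad and horizontal distance between case and press below 0.005 m and z of case in the frame of press below 0.018 m); the arm keeps its last pose, push and grip.
It fails at once if the lever is forced while the catch is on (value of joint lever above 0.2 rad and value of joint catch below 0.9 rad).
It fails at once if the case is pulled out of the nest (distance between case and press above 0.03 m).
It fails at once if another thing on the bench is disturbed (distance of any of round_cover, done_case, spray_bottle, small_bottle, screw_jar, scraper, screwdriver from where it was at the start of the episode above 0.03 m).
It also fails if it takes over 67 s, if anything falls off the work surface, if the arm or the gripper's body presses on something with over 40 N, if the wrist force passes 120 N, or if a joint passes its speed limit or range.

## Working session

There is one attempt and no reset: what is moved stays moved. The work goes in short steps, each a Python script; the robot and the scene stay as the last script left them, time stands still between calls to the robot, and variables do not carry over. Pictures are saved under pics/ and viewed, at most 10 in all, crops included, and the job is handed in when it is done.

```bash
ls; mkdir -p pics; python3 - <<'E'
from rig import env, optics, status
import cv2, numpy as np, pickle
d={n:optics.read_camera(n) for n in("scene","top")}
pickle.dump(d,open('d0.pkl','wb'))
for n in d:
    cv2.imwrite(f'pics/{n}0.png',d[n]["image"][:,:,::-1]); print(n,d[n]["intrinsics"],d[n]["R"],d[n]["t"])
print(env.grasp_offset,status.get_time(),status.get_eef_rot())
E
```

```text
pics
scene [[496.70697233   0.         279.1176367 ]
 [  0.         496.70697233 218.11602574]
 [  0.           0.           1.        ]] [[ 0.8796016   0.47544072  0.01603569]
 [ 0.37106971 -0.66463419 -0.64851266]
 [-0.29767146  0.57638313 -0.76103495]] [-488.47453772  -65.1551461  1623.22407828]
top [[459.46552249   0.         275.96942444]
 [  0.         459.46552249 204.00379705]
 [  0.           0.           1.        ]] [[ 0.01093056 -0.99993714 -0.00249899]
 [-0.97859309 -0.01018354 -0.20555259]
 [ 0.20551422  0.0046923  -0.97864288]] [   5.57894456  593.32240193 1471.33795737]
18.8 0.1 [[-9.02289158e-01  4.31130785e-01 -7.22660321e-04]
 [ 4.31131391e-01  9.02287845e-01 -1.53932664e-03]
 [-1.16034816e-05 -1.70047929e-03 -9.99998554e-01]]
```

View pics/scene0.png

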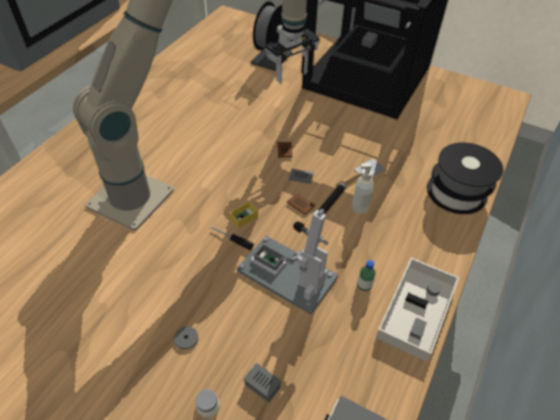

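View pics/top0.png

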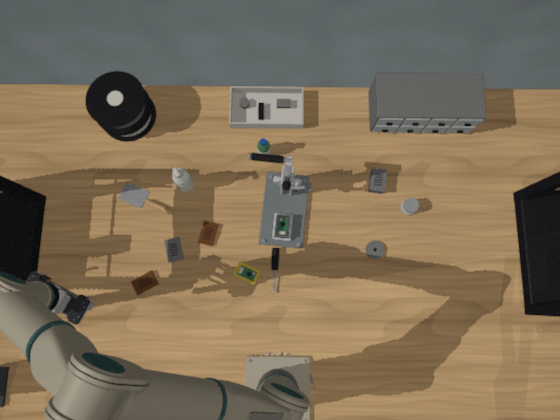

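Lid candidates in the top view: grey slotted plate (174,250), brown ones (208,233) and (145,283), a grey closed case (377,181) and a round cover (375,250). The one at (174,250) fits: it is grey, slotted, flat and opposite the round cover. The yellow case at (248,272) isn't meant; the grey case with a green board at (283,226) is in the press. Next I'll take an enlarged crop and measure.

```bash
cat > h.py <<'E'
import numpy as np, cv2
def cloud(c):
    K=c["intrinsics"];z=c["depth"];v,u=np.mgrid[:z.shape[0],:z.shape[1]]
    P=np.stack([(u-K[0,2])/K[0,0]*z,(v-K[1,2])/K[1,1]*z,z],-1)
    W=(P-c["t"])@c["R"]; W[z==0]=np.nan; return W
def rect(pts):
    (c,s,a)=cv2.minAreaRect(pts[:,:2].astype(np.float32)); 
    if s[0]<s[1]: s=s[::-1]; a+=90
    return np.round(c,1),np.round(s,1),round((a+90)%180-90,2)
E
python3 - <<'E'
import pickle,cv2,numpy as np
from h import *
d=pickle.load(open('d0.pkl','rb'));c=d["top"];W=cloud(c)
def sel(u0,u1,v0,v1,z0,z1):
    w=W[v0:v1,u0:u1]; m=(w[...,2]>z0)&(w[...,2]<z1)
    m=cv2.morphologyEx(m.astype(np.uint8),cv2.MORPH_OPEN,np.ones((2,2)))
    n,l,s,_=cv2.connectedComponentsWithStats(m); k=1+np.argmax(s[1:,4]); return w[l==k]
for n,a in dict(lid=(155,192,230,268,6,20),base=(250,325,165,260,8,60),rim=(262,305,205,248,40,55),rnd=(360,392,235,265,6,20)).items():
    p=sel(*a); print(n,len(p),*rect(p),np.median(p,0).round(1))
for n,(u,v) in dict(lid=(174,250),case=(283,226),brown=(208,233),scr=(133,195),done=(377,181)).items(): print(n,W[v,u].round(0))
im=c["image"][:,:,::-1]
A=cv2.resize(im[225:300,130:230],(800,600),interpolation=cv2.INTER_CUBIC)
cv2.imwrite('pics/crop.png',cv2.resize(im[150:300,120:320],(800,600),interpolation=cv2.INTER_CUBIC))
E
```

```text
lid 322 [439.7 356.8] [77.3 50.6] 14.12 [438.3 355.   11.1]
base 2600 [579.5 -19.4] [252.7 146.5] -7.06 [nan nan nan]
rim 6 [558.9   4.7] [6.8 0.5] -87.99 [558.9   4.7  36.6]
rnd 237 [ 447.4 -325.6] [64.6 57.3] -87.09 [ 445.8 -324.1   10.1]
lid [441. 354.  15.]
case [524. -12.  34.]
brown [500. 242.  12.]
scr [633. 511.   1.]
done [ 683. -334.   34.]
```

View pics/crop.png

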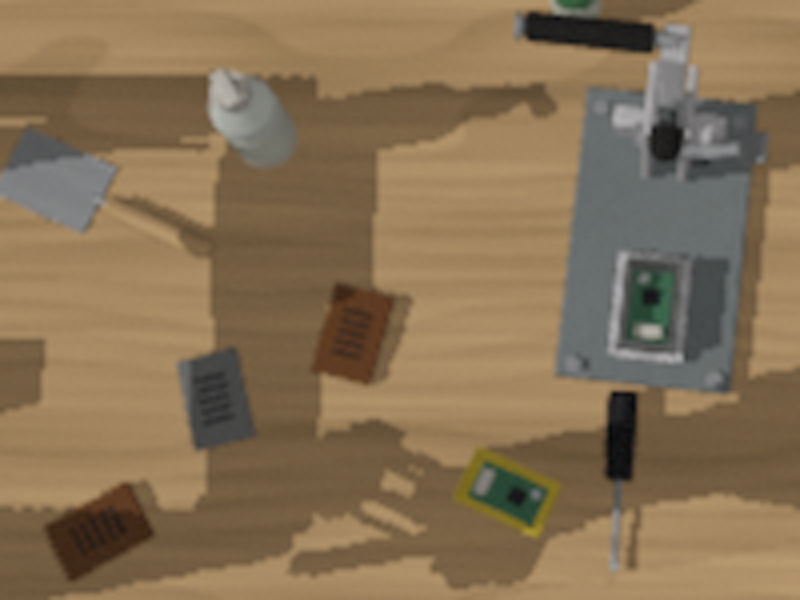

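The crop confirms it: the grey slotted lid at crop (217,398), with brown look-alikes at (352,333) and (100,530). I'll check reachability, then look at the lid from close up.

```bash
cat >> h.py <<'E'
def down(phi):
    c,s=np.cos(np.radians(phi)),np.sin(np.radians(phi)); return np.array([[-s,c,0],[c,s,0],[0,0,-1.]])
PO=np.array([517.5,-11.7]); PY=-7.06
def P(x,y,z):
    c,s=np.cos(np.radians(PY)),np.sin(np.radians(PY)); return np.array([PO[0]+c*x-s*y,PO[1]+s*x+c*y,z])
def arc(a,r=210):
    b=a-np.radians(5); return 125-r*np.sin(b),108+r*np.cos(b)
E
python3 - <<'E'
from rig import *; from rig import env
from h import *; import pickle
def t(n,p,R):
    q=solve_ik(p,R); print(n,None if q is None else np.round(q,0))
t('lid',[439,356,3],down(104)); t('place',P(0,0,46),down(90+PY)); t('placehi',P(0,0,150),down(90+PY))
for f in (PY,PY+180):
    t('catch',P(107,-75,230),down(f)); t('catchlo',P(107,-75,118),down(f))
    for a in (0,.8,1.65): x,z=arc(a); t(a,P(x,65,z-15),down(f))
    x,z=arc(0); t('over',P(x,65,z+60),down(f))
env.goto([439,356,190],down(104))
c=optics.read_camera("wrist"); pickle.dump(c,open('w1.pkl','wb')); cv2.imwrite('pics/w1.png',c["image"][:,:,::-1])
print(status.get_time(), -c["R"].T@c["t"], c["R"])
E
```

```text
lid [-38.  46.  -6. 109.  10.  26.  53.]
place [  1.  39.  -4. 115.   6.  25.  76.]
placehi [ -2.  30.  -0. 111.   0.  39.  81.]
catch [-10.  35.  27.  90. -18.  59.  15.]
catchlo [ -6.  41.  21.  97. -19.  46.  17.]
0 [-21.  36.  29.  76. -18.  72.   2.]
0.8 [-28.  24.  27. 105. -13.  54.  -2.]
1.65 [-23.  32.  16. 125. -19.  26.   1.]
over [-21.  34.  30.  68. -16.  82.   0.]
catch [ -27.   47.   66.   91.  -45.   72. -140.]
catchlo [ 22.  42. -26.  96.  23.  48. 159.]
0 [  6.  34. -21.  75.  12.  72. 158.]
0.8 [  6.  23. -21. 104.  10.  55. 154.]
1.65 [  5.  32. -24. 124.  27.  29. 134.]
over [  4.  32. -17.  67.   9.  82. 160.]
1.2333 [364.26437319 337.97914453 368.98696986] [[-0.24227982  0.97020294  0.00259805]
 [ 0.93623998  0.23309454  0.26290996]
 [ 0.25447042  0.06613018 -0.96481688]]
```

View pics/w1.png

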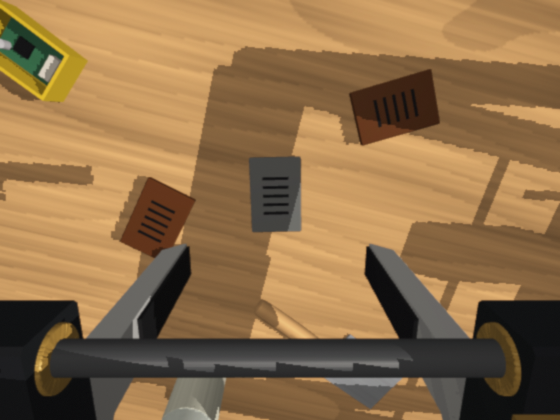

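The wrist view shows the grey lid at (275,194), aligned with the fingers, and the brown pieces clear of them. I'll refine the pose, pick it up, and view the nest on the way.

```bash
python3 - <<'E'
from rig import *; from rig import env
from h import *; import pickle
def comp(W,m):
    n,l,s,_=cv2.connectedComponentsWithStats(m.astype(np.uint8)); k=1+np.argmax(s[1:,4]); return W[l==k]
c=pickle.load(open('w1.pkl','rb'));W=cloud(c)
m=np.zeros(W.shape[:2],bool); m[145:240,235:315]=True
p=comp(W,m&(W[...,2]>7)&(W[...,2]<20)); r=rect(p); print(r,np.median(p[:,2]))
ctr,sz,yaw=r
assert abs(sz[0]-78)<4 and abs(sz[1]-52)<4
R=down(90+yaw)
env.goto([*ctr,60],R); env.move_linear([*ctr,3],vel=100)
command_gripper(40); print('w',status.get_grip_width(),status.get_finger_force())
env.move_linear([*ctr,140],vel=200)
env.goto(P(-35,0,215),down(90+PY))
c=optics.read_camera("wrist"); pickle.dump(c,open('w2.pkl','wb')); cv2.imwrite('pics/w2.png',c["image"][:,:,::-1])
print(status.get_time(),status.get_grip_width())
W=cloud(c)
p=comp(W,(W[...,2]>10)&(W[...,2]<20)&(abs(W[...,0]-580)<200)&(abs(W[...,1]+20)<120)); print('base',rect(p),np.median(p,0))
p=comp(W,(W[...,2]>42)&(W[...,2]<52)&(abs(W[...,0]-520)<80)&(abs(W[...,1]+12)<60)); print('rim',len(p),rect(p),np.median(p,0))
E
```

```text
(array([443.7, 356.2]), array([78.2, 51.3]), 15.0) 11.620662916326959
w 51.44380707258587 29.99944567680359
5.5417 51.26849912136724
base (array([506.4,  -8.8]), array([150.3,  94.7]), 84.49) [478.16995996  -1.79824555  14.571057  ]Traceback (most recent call last):
  File "<stdin>", line 19, in <module>
  File "<stdin>", line 4, in comp
    return _wrapfunc(a, 'argmax', axis=axis, out=out, **kwds)
    return bound(*args, **kwds)
ValueError: attempt to get argmax of an empty sequence
```

View pics/w2.png

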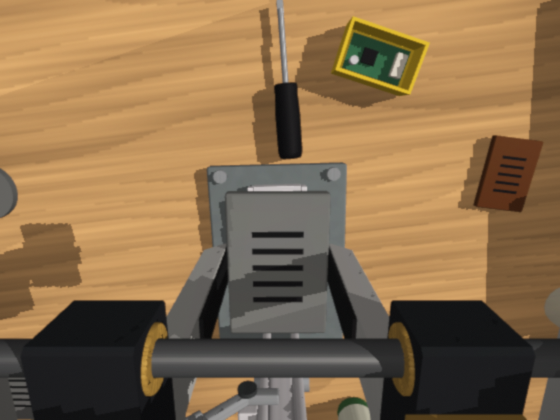

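The lid is held well: in view at (278,262), parallel to the fingers. It hides the case, so I'll look from the side and also measure the lid in the hand.

```bash
python3 - <<'E'
from rig import *; from rig import env
from h import *; import pickle
def comp(W,m):
    n,l,s,_=cv2.connectedComponentsWithStats(m.astype(np.uint8)); k=1+np.argmax(s[1:,4]); return W[l==k]
env.goto(P(0,120,190),down(90+PY))
c=optics.read_camera("wrist"); pickle.dump(c,open('w3.pkl','wb')); cv2.imwrite('pics/w3.png',c["image"][:,:,::-1])
print(status.get_time())
for n in ('w2','w3'):
    c=pickle.load(open(n+'.pkl','rb')); W=cloud(c); T=np.array(P(-35,0,215) if n=='w2' else P(0,120,190))
    D=(W-T)@down(90+PY); 
    m=np.zeros(W.shape[:2],bool); m[180:335,224:334]=True
    p=comp(D,m&(abs(D[...,2]+9)<4)&(np.hypot(D[...,0],D[...,1])<60)); print('lid in tool',n,rect(p),np.median(p,0))
    for nm,z0,z1 in (('base',11,19),('rail',23,31),('rim',43,51)):
        m=(W[...,2]>z0)&(W[...,2]<z1)&(abs(W[...,0]-570)<150)&(abs(W[...,1]+15)<100)
        if m.sum()<50: continue
        p=comp(W,m); print(n,nm,len(p),rect(p),rect(W[m]),np.median(p,0).round(1))
E
```

```text
6.1667
lid in tool w2 (array([0.3, 1.5]), array([78.3, 56. ]), 0.24) [ 3.9973636   1.32907934 -8.25362471]
w2 base 4692 (array([506.4,  -8.8]), array([150.1,  94.7]), 84.49) (array([544.7, -12.5]), array([254.5, 150.1]), -5.5) [478.9  -1.7  14.5]
w2 rail 442 (array([436.6,  12.5]), array([33.1, 17.6]), -2.62) (array([451.3,  -2.4]), array([66.3, 60.7]), -7.12) [435.8  12.3  24.6]
lid in tool w3 (array([0.6, 1.5]), array([78.4, 55.9]), 0.36) [ 4.45510511  0.84353981 -7.86812772]
w3 base 14824 (array([557.9, -13.5]), array([197.8, 149.9]), -5.48) (array([553.4, -13.1]), array([273. , 149.9]), -5.55) [536.8 -27.3  14.4]
w3 rail 1569 (array([524.2, -11.8]), array([60.7, 31.9]), -5.48) (array([550.5,  -7.1]), array([261.5,  62.1]), -0.61) [526.  -12.4  25.5]
w3 rim 1082 (array([524.2, -10.3]), array([76.6, 49. ]), -5.74) (array([524.2, -10.3]), array([76.6, 49. ]), -5.74) [522.8 -12.1  46.2]
```

View pics/w3.png

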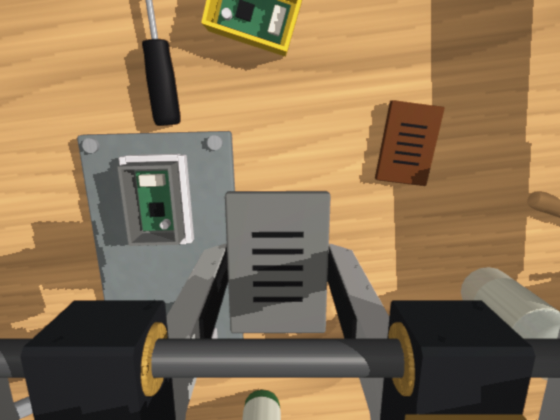

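The nest and case are now clear: case at pixel (153,200), measured at (524.2,-10.3) with yaw -5.5°, which agrees with the base outline. I'll update the press frame, check the lid's lateral offset, and place it.

```bash
sed -i 's/^PO=.*/PO=np.array([524.2,-10.3]); PY=-5.5/' h.py; python3 - <<'E'
from rig import *; from rig import env
from h import *; import pickle
c=pickle.load(open('w3.pkl','rb')); W=cloud(c)
R0=down(90-7.06); th=np.radians(-7.06); o=np.array([517.5-np.sin(th)*120,-11.7+np.cos(th)*120,190])
D=(W-o)@R0; m=(abs(D[...,2]+8)<2.5)&(D[...,0]>12)&(D[...,0]<38)&(abs(D[...,1])<32)
y=D[...,1][m]; b=(np.percentile(y,.5)+np.percentile(y,99.5))/2; print('lid y in tool',b,np.percentile(y,[.5,99.5]))
R=down(90+PY)
env.goto(P(.5,0,75),R); print(status.get_eef_pos(),status.get_contact_force())
env.move_linear(P(.5,0,56),vel=60)
hit=env.move_linear(P(.5,0,46),vel=20,force_limit=5)
print(hit,status.get_eef_pos(),status.get_contact_force(),status.get_moment(),status.get_time())
E
```

```text
lid y in tool 0.8310821322970163 [-24.76475585  26.42692011]
[525.66468479  -9.75064374  75.86522647] [ 0.78553646  0.71975795 -0.50189705]
True [524.52909845 -10.43290488  46.00414527] [-0.84879364  0.02088867  4.59147792] [0.04460266 0.10627278 0.00204729] 7.85
```

It seated at exactly the expected height. I'll release, back off and check.

```bash
python3 - <<'E'
from rig import *; from rig import env
from h import *
command_gripper(75)
env.move_linear(P(0,0,150),vel=200)
env.goto(P(-35,0,190),down(90+PY))
c=optics.read_camera("wrist"); cv2.imwrite('pics/w4.png',c["image"][:,:,::-1]); W=cloud(c)
m=(W[...,2]>50)&(W[...,2]<70)&(abs(W[...,0]-524)<60)&(abs(W[...,1]+10)<50)
n,l,s,_=cv2.connectedComponentsWithStats(m.astype(np.uint8)); p=W[l==1+np.argmax(s[1:,4])]
print(rect(p),np.percentile(p[:,2],[2,50,98]))
A=np.c_[p[:,:2]-p[:,:2].mean(0),np.ones(len(p))]; print('tilt',np.linalg.lstsq(A,p[:,2],rcond=None)[0]); print(status.get_time())
E
```

```text
(array([524. , -10.4]), array([77.5, 52.1]), -5.34) [52.83092124 54.59788279 56.02592391]
tilt [3.34853731e-03 5.74307913e-04 5.45504870e+01]
9.475
```

View pics/w4.png

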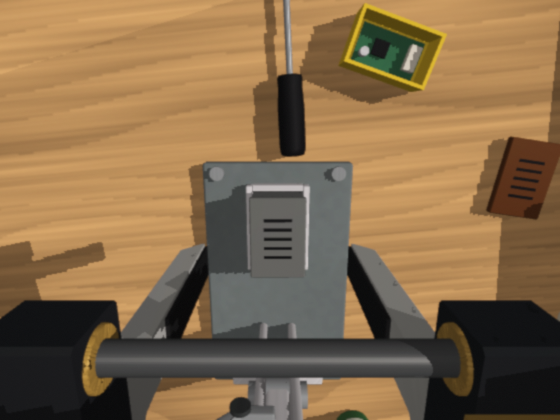

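The lid at (278,233) lies level and square, within 0.5 mm and 0.2° of the case. Next the catch: fingers closed, closing axis along the press x, camera side facing away from the lever.

```bash
python3 - <<'E'
from rig import *; from rig import env
from h import *
R=down(PY+180)
command_gripper(0)
env.move_linear(P(-35,-40,230),vel=250)
q=solve_ik(P(80,-150,240),R); print(np.round(q,0))
assert q[6]>100
env.goto_joints(q); print(np.round(solve_ik(P(107,-74,205),R),0))
env.move_linear(P(107,-74,205),vel=200)
f0=status.get_contact_force(); print(f0)
hit=env.move_linear(P(107,-74,112),vel=60,force_limit=12)
print(hit,status.get_eef_pos(),status.get_contact_force(),status.get_time())
c=optics.read_camera("scene"); cv2.imwrite('pics/s2.png',cv2.resize(c["image"][180:330,200:400,::-1],(800,600),interpolation=cv2.INTER_CUBIC))
E
```

```text
[ 47.  42. -61.  90.  38.  71. 154.]
[ 37.  45. -58.  89.  40.  69. 146.]
[-0.4316433  -0.41897281  0.60593048]
True [623.77565344 -94.63334522 124.77637049] [-1.77746756 -2.0139784   8.46991997] 13.9583
```

View pics/s2.png

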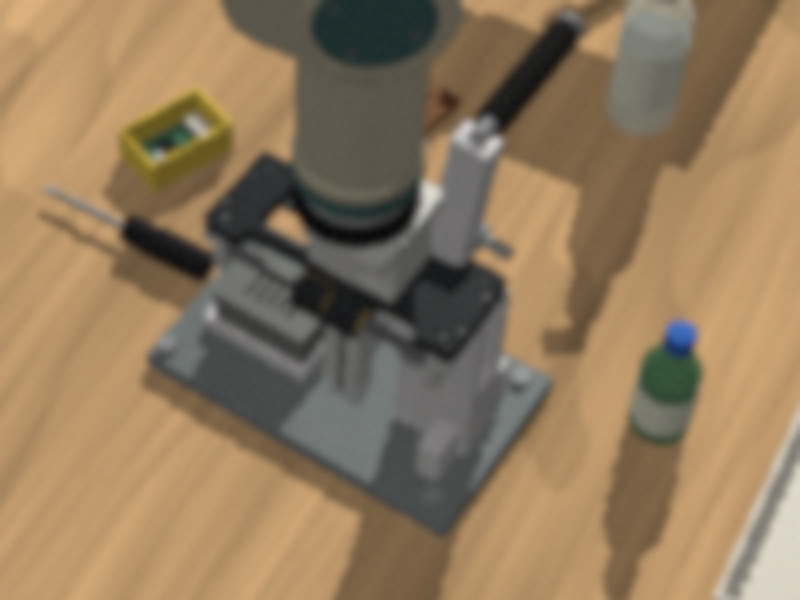

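The scene shows the fingers at the pad and the arm clear of the lever (still upright). I'll push firmly against the stop, retreat, and check the catch from the cameras on the way to the grip.

```bash
python3 - <<'E'
from rig import *; from rig import env
from h import *
R=down(PY+180)
print(env.move_linear(P(107,-74,114),vel=30,force_limit=12),status.get_eef_pos(),status.get_contact_force())
p=status.get_eef_pos()
env.move_linear(P(107,-76,205),vel=200)
env.move_linear(P(60,-150,260),vel=250)
def chk(n):
    W=cloud(optics.read_camera(n)); c,s=np.cos(np.radians(PY)),np.sin(np.radians(PY))
    d=W[...,:2]-PO; X=c*d[...,0]+s*d[...,1]; Y=-s*d[...,0]+c*d[...,1]; Z=W[...,2]
    m=(abs(X-107)<16)&(Y<-58)&(Y>-95)&(Z>90)&(Z<215)
    print(n,m.sum(), np.percentile(Z[m],[5,50,95]).round(1) if m.sum() else '', np.median(Y[m]) if m.sum() else '')
chk("wrist"); chk("top"); chk("scene")
command_gripper(60)
env.move_linear(P(-50,0,340),vel=300)
R=down(PY); q=solve_ik(P(0,66,380),R); print(np.round(q,0))
env.goto_joints(q); chk("top"); chk("scene")
for a in (0,.4,.8,1.2,1.658):
    x,z=arc(a); print(a,np.round(solve_ik(P(x,66,z-18.8),R),0))
print(status.get_time())
E
```

```text
True [623.92323097 -94.66878832 124.54012159] [-2.44270224 -1.4880459  11.00736038]
wrist 649 [115.2 121.9 130.8] -71.09746215153683
top 45 [115.6 121.1 129.2] -68.09100880822083
scene 83 [114.9 122.6 130.3] -69.44786773287424
[  7.  19. -23.  89.   7.  74. -22.]
top 46 [110.4 121.8 129.5] -68.02044972405483
scene 84 [114.1 122.2 131. ] -68.97391358405227
0 [  5.  35. -21.  75.  13.  72. -21.]
0.4 [  6.  28. -22.  90.  11.  65. -23.]
0.8 [  6.  24. -22. 104.  11.  55. -26.]
1.2 [  4.  25. -21. 116.  13.  42. -30.]
1.658 [ -0.  32. -16. 124.  20.  26. -37.]
19.9333
```

The pad is at about 121 mm, so the catch is fully over. Now I'll grip the lever and follow the arc.

```bash
python3 - <<'E'
from rig import *; from rig import env
from h import *
x,z=arc(0)
env.move_linear(P(x,66,z+45),vel=200)
env.move_linear(P(x,66,z-18.8),vel=100,force_limit=15)
command_gripper(15); print('w',status.get_grip_width(),status.get_finger_force(),status.get_eef_pos(),status.get_contact_force())
assert 18<status.get_grip_width()<26
for a in np.linspace(0,1.56,10)[1:]:
    x,z=arc(a); env.move_linear(P(x,66,z-18.8),vel=90)
    print(round(a,2),status.get_contact_force().round(1),round(status.get_grip_width(),1))
print(status.get_time(),status.get_eef_pos(),P(x,66,z-18.8))
E
```

```text
w 21.094250198022987 29.999925792217255 [673.52452349  41.64124562 298.46091129] [ 1.14773872 -0.62417586 -0.24667908]
0.17 [ 1.4 -0.7 -0.7] 21.1
0.35 [ 1.7  0.8 -0.7] 21.3
0.52 [ 1.2 -0.9 -0.4] 21.3
0.69 [ 2.  -0.9 -1.3] 21.2
0.87 [ 3.1  0.3 -0.5] 21.1
1.04 [ 2.1 -0.8  0. ] 21.1
1.21 [ 3.1 -1.1 -0.1] 21.2
1.39 [ 3.4 -1.5  0.8] 21.3
1.56 [ 4.  -1.1  1.7] 21.6
27.2417 [447.25609907  63.42230432 109.74697581] [446.92140175  63.44633892 109.76019656]
```

```bash
python3 - <<'E'
from rig import *; from rig import env
from h import *
for a in (1.6,1.63,1.658):
    x,z=arc(a); env.move_linear(P(x,66,z-18.8),vel=30); print(a,status.get_eef_pos().round(1),status.get_contact_force().round(1))
z0=z-18.8
for k in range(1,6):
    h=env.move_linear(P(x,66,z0-k),vel=15,force_limit=12); f=status.get_contact_force(); print(k,h,status.get_eef_pos().round(1),f.round(1))
    if h or f[2]>20: break
env.hold(.5); print(status.get_contact_force().round(1),status.get_eef_pos().round(1),status.get_grip_width(),status.get_time())
for n in("top","scene"):
    c=optics.read_camera(n); W=cloud(c); cc,s=np.cos(np.radians(PY)),np.sin(np.radians(PY))
    d=W[...,:2]-PO; X=cc*d[...,0]+s*d[...,1]; Y=-s*d[...,0]+cc*d[...,1]; Z=W[...,2]
    m=(abs(Y)<9)&(X>-75)&(X<100)&(Z>85)&(Z<150); print(n,m.sum(),np.polyfit(X[m],Z[m],1) if m.sum()>5 else '')
    if n=="scene": cv2.imwrite('pics/s3.png',cv2.resize(c["image"][180:330,200:400,::-1],(800,600),interpolation=cv2.INTER_CUBIC))
E
```

```text
1.6 [446.6  63.5 101.5] [ 4.  -2.2  4.9]
1.63 [446.3  63.5  95.4] [ 3.3 -1.6  7.2]
1.658 [446.2  63.5  89.9] [ 2.5 -2.5 11.8]
1 False [446.3  63.5  89.1] [ 1.  -2.  13.9]
2 False [446.2  63.5  88.2] [ 1.5 -2.1 15.7]
3 False [446.3  63.6  87.5] [ 0.5 -2.6 20.1]
[ 0.4 -2.6 18.9] [446.3  63.5  87.6] 21.2764024087518 29.6333
top 222 [1.83454354e-03 1.21027729e+02]
scene 518 [4.05768564e-03 1.16431787e+02]
```

View pics/s3.png

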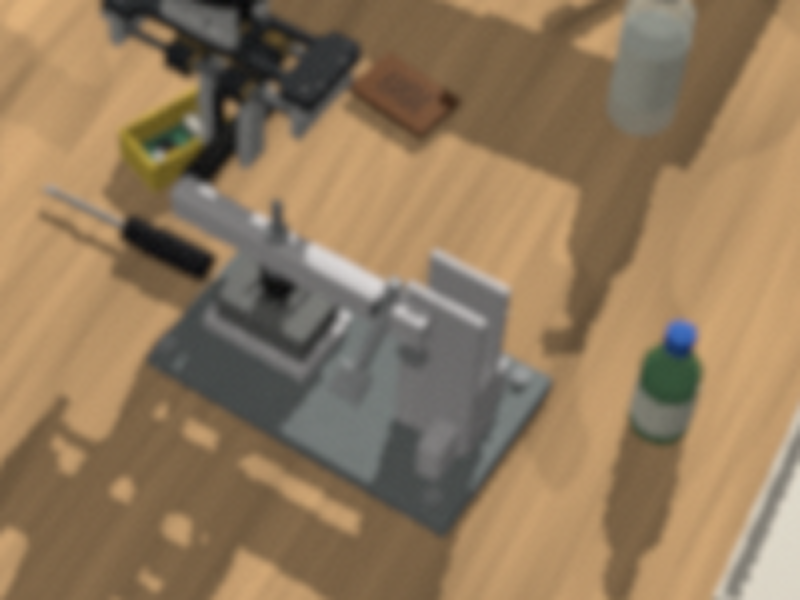

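The lever is level and against its stop, with about 19 N of pull. The foot presses on the lid (crop (275,285)) and the pad is down. Handing in.

```bash
python3 -c "
from rig import order
print(order.job_done())"
```

```text
the job is handed in; nothing more can be done
None
```

The job is handed in, with no verdict shown: the lid is flush on the case, the catch is fully flipped, and the gripper is holding the lever level at its lower stop with the foot on the lid.

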